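# Sort loose toy parts into their fitting boards

### The arm

A 6-joint arm with a two-finger parallel gripper is mounted at the origin on a cart in front of the work surface, level with it; the furniture and walls round the work are solid. World frame = base frame: x ahead of the robot, y to its left, z up, the work surface at z = 0. Lengths are in mm, angles in rad, forces in N, time in s.
With the tool pointing down it reaches from about 275 to 1000 mm from the base axis. Payload 8.4 kg.
Tool frame: the origin (TCP) lies on the centre line of the jaws, within the pads' length; the fingertips stand 17 mm ahead of it and the grasp point (between the pads) lies 2 mm behind it (r.tcp_to_tips is the z of the fingertips in the tool frame, in mm); z points along the fingers, y is the direction in which the jaws open and shut (so a half turn about z gives the same grasp; the last joint's range is limited). The gripper opens to 85 mm and grips with 20 to 120 N. Pads are 22 mm wide; open, the fingers measure 114 mm over their backs; the gripper's body (76 mm by 85 mm) begins 54 mm behind the grasp point. The pads swing forward as they close: fully open they stand 13 mm farther back than shut.
Start: joints at [1.298, 0.353, 1.633, -0, 1.155, -0.002], TCP at [167.187, 602.226, 210.581] pointing down, gripper open.
Joint ranges: [-2.63, 2.63], [-0.92, 2.1], [0.06, 2.66], [-1.3, 4.44], [0, 2.69], [-3.02, 3.02]. Speed limits (rad/s): [2.22, 2.22, 2.79, 3.14, 3.14, 3.14].

### API

Orientations are given as [roll, pitch, yaw] about the fixed x, y, z axes, in that order (R = Rz(yaw) Ry(pitch) Rx(roll)).
In Python, from rig import r, cams, job gives the robot as it stands.
- The arm moves only by the tool drive_tool, never from a script. Its argument "deltas" is a list of rows, each a list of 4 numbers: the shift along the tool's x, y, z in cm, then the turn about the tool's z in rad. In form: [[x, y, z, roll], ...]. A call has 1 to 12 rows; each row shifts and turns the commanded pose from where the row before left it, along the tool's axes as they then stand; what a row does not reach is not made up. A row lasts 1/12 s, in which the tool goes at most 41.7 mm and 7.16 degrees, less where a joint would pass 70% of its speed; a pose out of reach is approached as far as the arm can. A call with a gripper value outside its range is refused whole. "jaw" is the closure, from 0 (fully open) to 1 (shut), set as the call begins (left out, the last holds). The fingers move at their own pace and stop on an object; "force" is the grip in N (left out, the last holds). Time passes only in rows, so rows that do not move let the fingers close. It gives the time, the measured TCP pose, the force and the opening at its end, in the units of the state.
- r.sense(): the state, without advancing time (a new reading comes with each control period).
- cams.grab_frame(name): name is "scene" or "top"; returns (picture, depth): 420x560x3 uint8, red, green, blue; 420x560 float32, mm along the optical axis (not along the pixel's ray), 0 where there is no reading.
- cams.camera_params(name): a dict with "fx", "fy", "cx", "cy" (pixels), "R" (3x3) and "t" (3): a world point X has camera coordinates R X + t. Camera axes: x right, y down, z forward; pixel columns grow to the right and rows downward; lengths in mm; the calibration is good to about 2 mm. A picture is of the moment at which its call begins. camera_params takes no time and is no camera call.
- job.sign_off(): hands the job in, once; it reports no verdict.
The state is a dict: "clock": time; "qpos": joint angles; "qvel": joint speeds; "joint_efforts": joint torques, N m; "eef_pos": TCP position; "tcp_rot": TCP orientation; "contact_force": force on the tool from outside, world axes, zero at the start; "wrist_torque": the same for the moment, N m; "opening": opening from 0.0 (shut) to 1.0 (fully open).
Only numpy, scipy, OpenCV 4.12 (cv2) and the standard library are available. Lean on these libraries where they do the work, as an engineer would, in place of code of your own. Each camera call takes 0.05 s, during which the arm holds its last target. There are 200 camera calls.

### The job

Sort the mixed toy parts on the bench into the three plywood fitting boards: the wheels into the round cut-outs, the large wheel in the large one and the small wheel in the small one; the blocks into the oblong cut-outs, the longer block in the larger one and the shorter block in the smaller one; and the thread spool standing upright in the square cut-out of the small board. Each part must end up resting flat on the floor of its cut-out, released and at rest.

Things in the scene. Friction and masses are not known exactly. Their poses are not given: they have to be found in the camera images.
- wheel_board: board with two round cut-outs, 90 x 160 mm (x, y). The board is a flat plywood plate screwed to the bench, 11 mm thick overall; its cut-outs are 7 mm deep, so their floor is 4 mm above the board's underside. Origin: centre of the underside; z up; y along the 160 mm side. Large cut-out: diameter 66 mm, centre at x 0, y -35 mm. Small cut-out: diameter 52 mm, centre at x 0, y +40 mm.
- block_board: board with two rectangular cut-outs, 87 x 200 mm (x, y). The board is a flat plywood plate screwed to the bench, 11 mm thick overall; its cut-outs are 7 mm deep, so their floor is 4 mm above the board's underside. Origin: centre of the underside; z up; y along the 200 mm side. Larger cut-out: 63 x 88 mm (x, y), centre at x 0, y -44 mm. Smaller cut-out: 56 x 73 mm (x, y), centre at x 0, y +51 mm.
- spool_board: small square board with one square cut-out, 80 x 80 mm. The board is a flat plywood plate screwed to the bench, 11 mm thick overall; its cut-outs are 7 mm deep, so their floor is 4 mm above the board's underside. Origin: centre of the underside; z up; y along one side. Cut-out: 50 x 50 mm, centred.
- big_wheel: large pale wooden toy wheel lying flat, diameter 50 mm, 15 mm thick at the rim. Origin: centre of its underside; z up.
- small_wheel: small reddish wooden toy wheel lying flat, diameter 36 mm, 15 mm thick at the rim. Origin: centre of its underside; z up.
- long_block: longer and lower dark wooden block, 45 x 70 x 30 mm (x, y, z), 30 mm high. Origin: centre of its underside; y along its 70 mm length.
- short_block: shorter and taller pale wooden block, 38 x 55 x 38 mm (x, y, z), 38 mm high. Origin: centre of its underside; y along its 55 mm length.
- spool: plain pale wooden thread spool standing upright, 40 mm high, flanges 30 mm in diameter. Origin: centre of its underside; z up.
Not all that is in view belongs to the job. Several things have the shape of the long_block; the one meant has the colours described above. Leave any purple look-alike of the spool alone.

How it is judged:
By the outcome, as a careful person would: the job done as asked, in the order asked, and still so for the second after the job is handed in, with the robot touching nothing.
It also fails if it takes over 112 s, if anything falls off the work surface, if the arm or the gripper's body presses on something with over 40 N, if the wrist force passes 120 N, or if a joint passes its speed limit or range.

## Working session

There is one attempt and no reset: what is moved stays moved. The work goes in short steps, Python scripts to look and compute and a tool call to move; the robot and the scene stay as the last step left them, time stands still between calls to the robot, and variables do not carry over. Pictures are saved under pics/ and viewed, about 12 in all and at most 16, crops included, and the job is handed in when it is done.

Besides the shell and the picture viewer there is one more tool, called after ">>>" as a command line: name --pt "numbers of a row" for each row, then --argument value for the rest. drive_tool: Moves the arm, as the interface text tells. Its arguments: {"type":"object","properties":{"deltas":{"type":"array"},"jaw":{"type":"number"},"force":{"type":"number"}},"required":["deltas"]}

```bash
mkdir -p pics; ls; python3 - <<'E'
from rig import r,cams
import cv2,numpy as np
s=r.sense();print(s)
for n in("scene","top"):
    p,d=cams.grab_frame(n);cv2.imwrite(f"pics/{n}0.png",p[:,:,::-1]);np.savez(f"{n}0.npz",p=p,d=d);print(cams.camera_params(n))
E
```

```text
pics
{'clock': 0.0, 'qpos': array([ 1.29756837e+00,  3.53674627e-01,  1.63415289e+00, -4.79584500e-05,
        1.15518552e+00, -2.42573202e-03]), 'qvel': array([-2.05776464e-03,  1.40805979e-04, -1.37792590e-03, -2.91478313e-04,
        1.22081260e-03,  9.50560372e-05]), 'joint_efforts': array([ 5.51807490e-03, -6.05262566e+01, -3.42069805e+01,  4.30257742e-04,
        9.36729979e-03,  1.45637409e-05]), 'eef_pos': array([167.08260564, 601.71982658, 209.83713476]), 'tcp_rot': array([-3.14017217e+00,  4.04025946e-05,  2.87080985e+00]), 'contact_force': array([-0.0600604 ,  0.35434469,  1.17513097]), 'wrist_torque': array([-0.01081728,  0.03899081,  0.02501693]), 'opening': 0.9978426438307345}
{'fx': 489.54160116865364, 'fy': 489.54160116865364, 'cx': 278.11456219599125, 'cy': 207.70024696754214, 'R': array([[ 0.75811655, -0.65204978,  0.00950702],
       [-0.31799687, -0.38237364, -0.86756463],
       [ 0.56933056,  0.6546919 , -0.49723357]]), 't': array([-300.57957264,  258.75160905,  940.64726535])}
{'fx': 447.7386811979484, 'fy': 447.7386811979484, 'cx': 281.49707665112425, 'cy': 207.08344624069122, 'R': array([[ 0.01331884, -0.99974099, -0.01845451],
       [-0.99207104, -0.01090547, -0.12520429],
       [ 0.1249706 ,  0.01997576, -0.99195933]]), 't': array([133.0839899 , 518.1543037 , 966.23038865])}
```

View pics/top0.png

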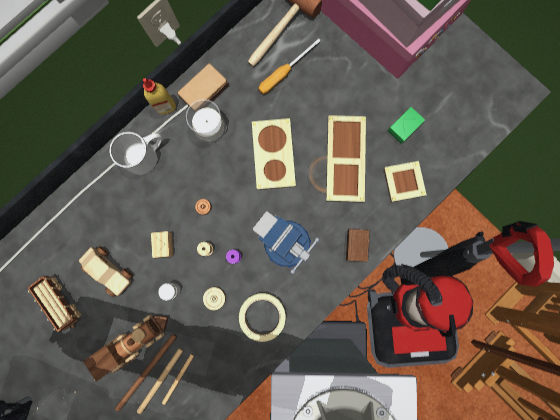

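View pics/scene0.png

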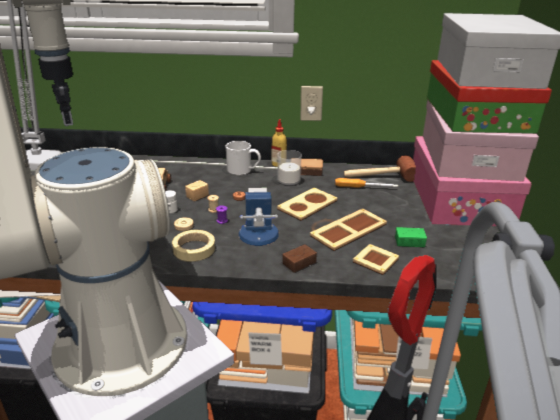

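The top view shows the boards at (273,154), (346,158) and (405,181). The wheels are at (214,298) pale and (203,206) reddish, the short block at (162,244), and the pale spool at (205,248) with the purple one at (233,256).

Long-block candidates are dark brown (358,245), green (407,125) and tan (203,85). The dark one fits "dark wooden", and I'll confirm it in a crop.

```bash
cat > h.py <<'E'
import numpy as np,cv2
from rig import r,cams
def cloud(d,c):
    v,u=np.mgrid[:d.shape[0],:d.shape[1]]
    X=np.stack([(u-c["cx"])/c["fx"]*d,(v-c["cy"])/c["fy"]*d,d],-1)
    return (X-np.array(c["t"]))@np.array(c["R"])
def blob(W,ok,seed,lo,hi,rad=30):
    m=(ok&(W[...,2]>lo)&(W[...,2]<hi)).astype(np.uint8)
    u,v=seed;k=np.zeros_like(m);cv2.circle(k,(u,v),rad,1,-1);m*=k
    n,l=cv2.connectedComponents(m,connectivity=4)
    ids=l[v-4:v+5,u-4:u+5];ids=ids[ids>0]
    if not len(ids):return None
    P=W[l==np.bincount(ids).argmax()]
    return P
E
python3 - <<'E'
from h import *
print([a for a in dir(r) if a[0]!='_'],r.tcp_to_tips)
z=np.load("top0.npz");p,d=z["p"],z["d"];W=cloud(d,cams.camera_params("top"));ok=d>0
for n,s,lo,hi,rad in [("bigw",(214,298),8,30,20),("smallw",(203,206),8,30,14),("long",(358,245),24,40,25),("short",(162,244),30,50,22),("spool",(205,248),34,50,14),("purple",(233,256),34,50,14),("white",(168,291),10,80,16),("vise",(283,243),10,200,45),("ring",(246,316),5,60,35),("wheelb",(273,138),-1,20,1),("wb_edge",(273,121),7,16,55),("bb_edge",(347,160),7,16,60),("sb_edge",(390,181),7,16,35),("green",(407,125),20,50,25),("mug",(133,150),15,200,40),("glass",(206,120),10,200,30),("car",(105,270),10,200,40),("band",(309,172),2,80,25)]:
    P=blob(W,ok,s,lo,hi,rad)
    if P is None: print(n,None);continue
    (c,wh,a)=cv2.minAreaRect(P[:,:2].astype(np.float32))
    print(n,len(P),np.round(c,1),np.round(wh,1),round(a,1),"med z",round(float(np.median(P[:,2])),1),"max",round(float(P[:,2].max()),1),"mean",P[:,:2].mean(0).round(1))
cv2.imwrite("pics/crop1.png",cv2.resize(p[90:330,140:440,::-1],None,fx=2.6,fy=2.5,interpolation=cv2.INTER_CUBIC)[:600])
E
```

```text
['MotionError', 'sense', 'tcp_to_tips'] 17.0
bigw 394 [311.  288.8] [48.3 47.7] 0.7 med z 12.3 max 21.4 mean [311.6 288.4]
smallw 192 [518.1 320.8] [34.8 34.8] 64.3 med z 12.0 max 19.6 mean [518.  320.7]
long 652 [434.4 -31.1] [45.3 70.1] 87.0 med z 30.3 max 36.5 mean [434.1 -30.6]
short 445 [429.8 408.1] [55.  38.7] 7.1 med z 38.2 max 42.9 mean [429.7 407.1]
spool 140 [421.4 310.6] [28.6 28.7] 20.2 med z 40.0 max 46.1 mean [421.6 310.2]
purple 142 [405.3 245.3] [28.4 29. ] 0.7 med z 40.1 max 44.7 mean [405.  245.8]
white 302 [327.9 383.3] [35.3 34.6] 67.8 med z 54.1 max 59.3 mean [328.6 380.1]
vise 2108 [441.8 133.8] [127. 102.] 52.3 med z 101.7 max 121.7 mean [439.3 132.8]
ring 744 [274.  183.4] [101.1  92.1] 1.3 med z 24.9 max 30.6 mean [272.7 187.2]
wheelb 5 [683.4 162.1] [3.9 4.1] 48.5 med z 5.0 max 5.7 mean [683.4 162.1]
wb_edge 1199 [659.3 162.6] [132.5  90. ] 5.5 med z 11.0 max 15.9 mean [661.2 162.1]
bb_edge 1464 [635.3  -7.6] [ 87.7 200.6] 88.7 med z 11.0 max 16.0 mean [629.9  -7.6]
sb_edge 744 [ 582.2 -141.9] [80.1 81.3] 11.0 med z 11.2 max 15.8 mean [ 582.6 -141.3]
green 619 [ 712.8 -144.6] [44. 72.] 45.6 med z 30.0 max 35.9 mean [ 711.  -143.3]
mug 1236 [632.1 459.9] [ 79.3 102.7] 4.2 med z 60.0 max 92.7 mean [635.6 468.8]
glass 1547 [727.9 319.9] [122.5  82.5] 12.4 med z 47.7 max 93.2 mean [719.  315.7]
car 1377 [369.2 532.1] [119.9  63.7] 49.7 med z 32.8 max 56.2 mean [369.  527.1]
band 8 [605.7  72.5] [6.6 6.8] 45.0 med z 2.7 max 3.6 mean [604.5  72.3]
```

View pics/crop1.png

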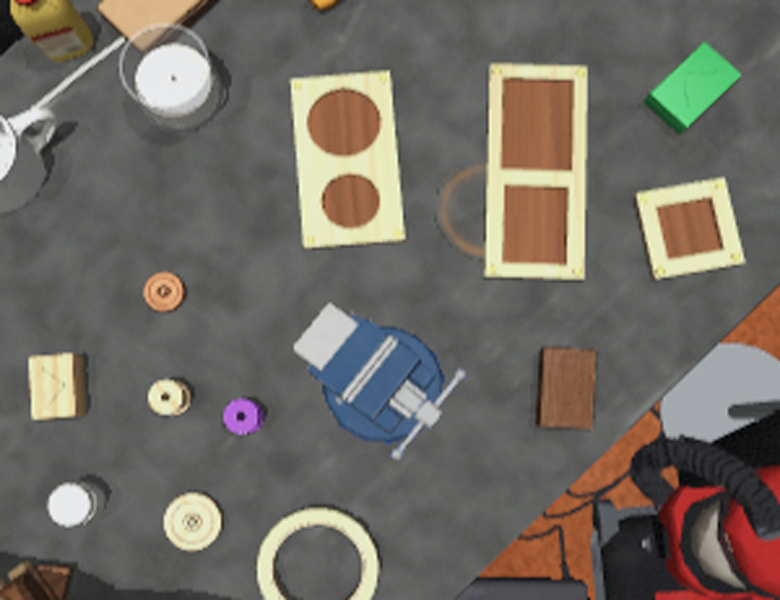

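The enlarged crop confirms the dark brown block at (566,388), which is (358,245) in the top view, as the long_block. The green one has the wrong colour, and the tan one is pale and out by the wall. The faint ring beside the block board is only a stain. I'll rotate the tool to yaw π and go over the big wheel.

>>> drive_tool --pt "0 0 0 -0.09" --pt "0 0 0 -0.09" --pt "0 0 0 -0.09" --pt "-1.8 -3.4 0.6 0" --pt "-1.8 -3.4 0.6 0" --pt "-1.8 -3.4 0.6 0" --pt "-1.8 -3.4 0.6 0" --pt "-1.8 -3.4 0.6 0" --pt "-1.8 -3.4 0.6 0" --pt "-1.8 -3.4 0.6 0" --pt "-1.8 -3.4 0.6 0" --pt "0 -3.4 0.6 0" --jaw 0.23 --force 40

```text
clock: 1.1
eef_pos: [313.2, 294.9, 156.6]
tcp_rot: [3.141, 0.002, 3.14]
contact_force: [-0.1, -0.3, 0.3]
opening: 0.769
```

```bash
python3 - <<'E'
from h import *
z=np.load("top0.npz");p,d=z["p"],z["d"];c=cams.camera_params("top");W=cloud(d,c)
hsv=cv2.cvtColor(p,cv2.COLOR_RGB2HSV)
for n,s in [("wL",(272,138)),("wS",(275,170)),("bL",(347,139)),("bS",(346,179)),("sp",(405,181))]:
    v,u=s[1],s[0];print(n,hsv[v,u],end=" ")
    m=((hsv[...,1]>90)&(hsv[...,2]<190)).astype(np.uint8)
    k=np.zeros_like(m);cv2.circle(k,s,30,1,-1);m*=k
    l=cv2.connectedComponents(m,connectivity=4)[1];P=W[(l==l[v,u])]
    P=P[(P[:,2]<14)&(P[:,2]>0)];R=cv2.minAreaRect(P[:,:2].astype(np.float32))
    print(len(P),np.round(R[0],1),np.round(R[1],1),round(R[2],1),P.mean(0).round(1))
s=r.sense();print(s["clock"],s["eef_pos"],s["tcp_rot"],s["opening"])
E
```

```text
wL [ 11 138 157] 578 [682.2 165.6] [62.1 63.4] 0.6 [682.1 164.8   4.1]
wS [ 11 140 153] 366 [607.1 157.5] [47.9 49. ] 0.6 [607.  157.4   4.4]
bL [ 12 142 158] 971 [681.6  -9.5] [63.2 86.3] 90.0 [682.   -9.1   4.2]
bS [ 11 135 160] 727 [586.4  -6.9] [56.2 70.8] 87.7 [586.2  -7.    4.3]
sp [ 11 139 145] 453 [ 584.  -143.3] [48.3 48.7] 11.3 [ 584.7 -143.9    4.6]
1.1 [313.21726366 294.94235258 156.55309969] [3.14073615e+00 1.85589519e-03 3.14032759e+00] 0.769259649840175
```

>>> drive_tool --pt "0 0 3.5 0" --pt "0 0 3.5 0" --pt "0 0 3.0 0" --pt "0 0 1.5 0" --pt "0 0 0.6 0" --pt "0 0 0 0" --pt "0 0 0 0"

```text
clock: 1.68
eef_pos: [311.1, 296.3, 35.9]
tcp_rot: [-3.142, -0.0, 3.141]
contact_force: [-0.5, 0.4, 0.0]
opening: 0.771
```

>>> drive_tool --pt "0 -0.75 0 0" --pt "0 0 0.5 0" --pt "0 0 0.5 0" --pt "0 0 0.2 0" --pt "0 0 0.2 0" --pt "0 0 0 0"

```text
clock: 2.18
eef_pos: [310.9, 288.5, 21.3]
tcp_rot: [-3.141, -0.0, 3.141]
contact_force: [-0.0, -0.8, 0.2]
opening: 0.771
```

>>> drive_tool --pt "0 0 0.15 0" --pt "0 0 0.15 0" --pt "0 0 0 0"

```text
clock: 2.43
eef_pos: [310.9, 288.6, 18.4]
tcp_rot: [-3.141, -0.0, 3.141]
contact_force: [0.7, -0.9, 0.7]
opening: 0.771
```

>>> drive_tool --pt "0 0 0.15 0" --pt "0 0 0.15 0" --pt "0 0 0 0"

```text
clock: 2.68
eef_pos: [310.8, 288.5, 15.4]
tcp_rot: [-3.141, -0.0, 3.141]
contact_force: [-0.3, 0.1, 0.2]
opening: 0.775
```

>>> drive_tool --pt "0 0 0.1 0" --pt "0 0 0.1 0" --pt "0 0 0 0"

```text
clock: 2.93
eef_pos: [310.9, 288.6, 13.4]
tcp_rot: [-3.141, -0.0, 3.141]
contact_force: [-1.0, 0.9, -0.6]
opening: 0.767
```

>>> drive_tool --pt "0 0 0.1 0" --pt "0 0 0.1 0" --pt "0 0 0 0"

```text
clock: 3.18
eef_pos: [310.9, 288.6, 11.4]
tcp_rot: [-3.141, -0.0, 3.141]
contact_force: [0.3, 0.4, -0.5]
opening: 0.77
```

>>> drive_tool --pt "0 0 0.1 0" --pt "0 0 0.1 0" --pt "0 0 0 0"

```text
clock: 3.43
eef_pos: [310.9, 288.6, 9.4]
tcp_rot: [-3.141, -0.0, 3.141]
contact_force: [-0.0, -0.0, -0.5]
opening: 0.768
```

>>> drive_tool --pt "0 0 0.1 0" --pt "0 0 0 0"

```text
clock: 3.6
eef_pos: [310.9, 288.6, 8.5]
tcp_rot: [-3.142, -0.0, 3.141]
contact_force: [0.4, 0.4, 0.6]
opening: 0.77
```

>>> drive_tool --pt "0 0 0.1 0" --pt "0 0 0 0"

```text
clock: 3.77
eef_pos: [310.9, 288.6, 7.5]
tcp_rot: [-3.142, -0.0, 3.141]
contact_force: [-0.1, -0.0, 0.9]
opening: 0.77
```

>>> drive_tool --pt "0 0 0.1 0" --pt "0 0 0 0"

```text
clock: 3.93
eef_pos: [310.9, 288.6, 6.5]
tcp_rot: [-3.142, -0.0, 3.141]
contact_force: [0.4, -0.5, -1.1]
opening: 0.769
```

>>> drive_tool --pt "0 0 0.1 0" --pt "0 0 0 0"

```text
clock: 4.1
eef_pos: [310.9, 288.6, 5.4]
tcp_rot: [-3.141, -0.0, 3.141]
contact_force: [-0.7, 0.4, 0.2]
opening: 0.772
```

```bash
python3 - <<'E'
from h import *
ims=[]
for n in("scene","top"):
    p,d=cams.grab_frame(n);c=cams.camera_params(n)
    q=np.array(c["R"])@np.array([311,288.6,8.])+c["t"];u,v=int(c["cx"]+c["fx"]*q[0]/q[2]),int(c["cy"]+c["fy"]*q[1]/q[2]);print(u,v)
    u=max(u,60);ims.append(cv2.resize(p[v-60:v+40,u-60:u+60,::-1],(400,333),interpolation=cv2.INTER_CUBIC))
cv2.imwrite("pics/tip.png",np.hstack(ims))
E
```

```text
183 223
213 298
```

View pics/tip.png

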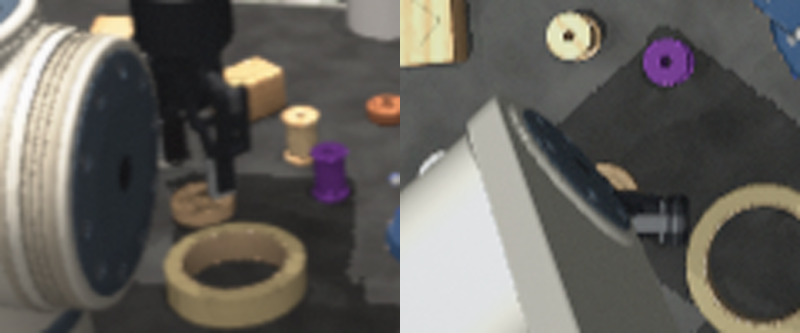

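The scene crop shows a finger tip at about crop (220,197), beside the wheel. I'll read its height from the depth image.

```bash
python3 - <<'E'
from h import *
p,d=cams.grab_frame("scene");c=cams.camera_params("scene");W=cloud(d,c)
for z in (0,5,10):
  for y in (249,256):
    q=np.array(c["R"])@np.array([305,y,z])+c["t"];print(z,y,(c["cx"]+c["fx"]*q[0]/q[2]).round(1),(c["cy"]+c["fy"]*q[1]/q[2]).round(1))
for v in range(212,230,1): print(v,[tuple(W[v,u].round(0).astype(int)) for u in (185,187,189,191,193)])
E
```

```text
0 249 189.3 233.2
0 256 187.9 232.1
5 249 189.2 231.6
5 256 187.7 230.5
10 249 189.0 230.0
10 256 187.6 228.9
212 [(np.int64(300), np.int64(252), np.int64(64)), (np.int64(304), np.int64(249), np.int64(65)), (np.int64(306), np.int64(242), np.int64(67)), (np.int64(312), np.int64(243), np.int64(64)), (np.int64(315), np.int64(238), np.int64(65))]
213 [(np.int64(301), np.int64(253), np.int64(61)), (np.int64(304), np.int64(249), np.int64(61)), (np.int64(305), np.int64(240), np.int64(65)), (np.int64(309), np.int64(238), np.int64(64)), (np.int64(317), np.int64(241), np.int64(60))]
214 [(np.int64(302), np.int64(256), np.int64(56)), (np.int64(303), np.int64(248), np.int64(59)), (np.int64(304), np.int64(239), np.int64(63)), (np.int64(311), np.int64(242), np.int64(59)), (np.int64(317), np.int64(242), np.int64(57))]
215 [(np.int64(302), np.int64(256), np.int64(53)), (np.int64(303), np.int64(248), np.int64(56)), (np.int64(303), np.int64(239), np.int64(61)), (np.int64(309), np.int64(239), np.int64(58)), (np.int64(319), np.int64(245), np.int64(52))]
216 [(np.int64(298), np.int64(249), np.int64(55)),
[... 2523 characters left out ...]
t64(3))]
227 [(np.int64(303), np.int64(265), np.int64(12)), (np.int64(309), np.int64(265), np.int64(10)), (np.int64(313), np.int64(263), np.int64(9)), (np.int64(319), np.int64(263), np.int64(7)), (np.int64(327), np.int64(266), np.int64(2))]
228 [(np.int64(303), np.int64(265), np.int64(9)), (np.int64(308), np.int64(265), np.int64(7)), (np.int64(313), np.int64(263), np.int64(6)), (np.int64(321), np.int64(266), np.int64(2)), (np.int64(326), np.int64(264), np.int64(0))]
229 [(np.int64(302), np.int64(264), np.int64(7)), (np.int64(308), np.int64(264), np.int64(5)), (np.int64(312), np.int64(261), np.int64(5)), (np.int64(320), np.int64(264), np.int64(0)), (np.int64(322), np.int64(257), np.int64(2))]
```

```bash
python3 - <<'E'
from h import *
c=cams.camera_params("scene");d=np.load("scene0.npz")["d"];W=cloud(d,c)
m=(abs(W[...,0]-167)<90)&(abs(W[...,1]-602)<90)&(d>0)
for a,b in ((W,m),):
    P=a[b];v,u=np.nonzero(b);o=np.argsort(P[:,2])
    P2=P[P[:,2]>100]
    print("start z pct above100:",np.percentile(P2[:,2],[0,1,3,10]).round(1)); i=np.argsort(P2[:,2])[:12];print(P2[i].round(0))
p,d=cams.grab_frame("scene");W=cloud(d,c)
m=(abs(W[...,0]-311)<60)&(abs(W[...,1]-288)<62)&(W[...,2]>24)
P=W[m]
h=np.histogram(P[:,2],np.arange(24,150,6));print(h)
P=P[(P[:,2]<50)];print(P[::4].round(0))
print(r.sense()["eef_pos"],r.sense()["qpos"])
E
```

```text
start z pct above100: [245.7 256.8 273.5 327.8]
[[152. 553. 246.]
 [145. 556. 246.]
 [147. 555. 246.]
 [162. 552. 246.]
 [149. 552. 247.]
 [159. 552. 247.]
 [151. 557. 247.]
 [163. 555. 248.]
 [152. 553. 248.]
 [156. 549. 248.]
 [165. 552. 248.]
 [146. 557. 248.]]
(array([ 8,  7, 30, 35, 27, 41, 34, 30, 16, 29, 21, 25, 32, 36, 28, 34, 39,
       49, 58, 44]), array([ 24,  30,  36,  42,  48,  54,  60,  66,  72,  78,  84,  90,  96,
       102, 108, 114, 120, 126, 132, 138, 144]))
[[320. 323.  50.]
 [323. 323.  46.]
 [316. 321.  46.]
 [301. 321.  49.]
 [312. 320.  45.]
 [301. 329.  42.]
 [310. 323.  41.]
 [320. 320.  39.]
 [303. 316.  44.]
 [316. 317.  39.]
 [306. 322.  37.]
 [301. 319.  37.]
 [312. 245.  48.]
 [305. 249.  46.]
 [315. 240.  46.]
 [304. 241.  47.]
 [316. 243.  42.]
 [301. 238.  47.]
 [319. 248.  36.]
 [306. 247.  38.]
 [304. 249.  35.]
 [274. 229.  26.]
 [267. 227.  24.]]
[310.95336425 288.62806822   5.58161979] [ 7.44645696e-01  3.86451886e-01  2.20152016e+00 -1.55566700e-06
  5.53584272e-01 -8.25374555e-01]
```

The start pose and this one agree: the fingertips really stand about 40 mm higher than the reported TCP z implies (246 measured against 206 expected, and 35 against -4). That also explains the missing contact, so I'll work with true z ≈ reported + 40 and confirm it by touch.

>>> drive_tool --pt "0 0 0.8 0" --pt "0 0 0.8 0" --pt "0 0 0.4 0" --pt "0 0 0 0"

```text
clock: 4.63
eef_pos: [310.2, 288.0, -15.7]
tcp_rot: [-3.14, -0.002, 3.141]
contact_force: [-0.2, 0.1, 0.1]
opening: 0.767
```

>>> drive_tool --pt "0 0 0.2 0" --pt "0 0 0.2 0" --pt "0 0 0 0"

```text
clock: 4.88
eef_pos: [310.9, 288.5, -18.7]
tcp_rot: [-3.141, -0.0, 3.141]
contact_force: [-0.7, -0.3, 0.3]
opening: 0.772
```

>>> drive_tool --pt "0 0 0.2 0" --pt "0 0 0 0"

```text
clock: 5.05
eef_pos: [310.9, 288.6, -20.5]
tcp_rot: [3.142, 0.0, 3.141]
contact_force: [-1.1, -0.1, 0.3]
opening: 0.771
```

>>> drive_tool --pt "0 0 0.1 0" --pt "0 0 0 0"

```text
clock: 5.22
eef_pos: [311.0, 288.6, -21.4]
tcp_rot: [3.142, 0.0, 3.141]
contact_force: [-0.2, -0.1, -0.3]
opening: 0.771
```

>>> drive_tool --pt "0 0 0.1 0" --pt "0 0 0.1 0" --pt "0 0 0 0"

```text
clock: 5.47
eef_pos: [310.9, 288.6, -23.5]
tcp_rot: [-3.142, -0.0, 3.141]
contact_force: [-0.7, 0.0, 0.5]
opening: 0.771
```

>>> drive_tool --pt "0 0 0.1 0" --pt "0 0 0.1 0" --pt "0 0 0 0"

```text
clock: 5.72
eef_pos: [310.9, 288.5, -25.6]
tcp_rot: [-3.141, -0.0, 3.141]
contact_force: [0.9, -0.1, -0.4]
opening: 0.77
```

>>> drive_tool --pt "0 0 0.1 0" --pt "0 0 0 0"

```text
clock: 5.88
eef_pos: [310.9, 288.6, -26.5]
tcp_rot: [-3.141, -0.0, 3.141]
contact_force: [0.7, -0.4, -0.0]
opening: 0.768
```

>>> drive_tool --pt "0 0 0.1 0" --pt "0 0 0 0"

```text
clock: 6.05
eef_pos: [311.0, 288.7, -27.2]
tcp_rot: [3.142, 0.0, 3.141]
contact_force: [-1.0, -0.8, 5.2]
opening: 0.77
```

Contact came at reported z = -26.9 (5 N), so the heights are now calibrated. I'll raise 12 mm and grip the rim.

>>> drive_tool --pt "0 0 -0.6 0" --pt "0 0 -0.6 0" --pt "0 0 0 0"

```text
clock: 6.3
eef_pos: [311.4, 289.1, -14.4]
tcp_rot: [3.141, 0.001, 3.141]
contact_force: [0.6, 0.5, -0.3]
opening: 0.772
```

>>> drive_tool --pt "0 0 0 0" --pt "0 0 0 0" --pt "0 0 0 0" --pt "0 0 0 0" --pt "0 0 0 0" --pt "0 0 0 0" --jaw 0.6 --force 40

```text
clock: 6.8
eef_pos: [311.2, 288.8, -14.8]
tcp_rot: [3.141, 0.0, 3.141]
contact_force: [-2.0, -3.0, 18.7]
opening: 0.539
```

The opening of 0.54 (46 mm) with an upward force suggests the tips are on the rim's rounded shoulder. I'll reopen, go 4 mm lower and grip again.

>>> drive_tool --pt "0 0 0 0" --pt "0 0 0 0" --pt "0 0 0 0" --pt "0 0 0.2 0" --pt "0 0 0.2 0" --pt "0 0 0 0" --jaw 0.25

```text
clock: 7.3
eef_pos: [310.7, 288.4, -19.9]
tcp_rot: [-3.141, -0.001, 3.141]
contact_force: [0.2, 0.3, -0.4]
opening: 0.75
```

>>> drive_tool --pt "0 0 0 0" --pt "0 0 0 0" --pt "0 0 0 0" --pt "0 0 0 0" --pt "0 0 0 0" --pt "0 0 0 0" --jaw 0.6

```text
clock: 7.8
eef_pos: [310.8, 288.6, -19.2]
tcp_rot: [-3.141, -0.0, 3.141]
contact_force: [-2.3, -0.8, 5.9]
opening: 0.545
```

>>> drive_tool --pt "0 0 -0.5 0" --pt "0 0 -1.0 0" --pt "0 0 -2.5 0" --pt "0 0 -3 0" --pt "0 0 -3 0" --pt "0 0 -3 0" --pt "0 0 0 0"

```text
clock: 8.38
eef_pos: [313.3, 290.8, 115.5]
tcp_rot: [3.136, 0.006, 3.141]
contact_force: [1.3, 0.7, -0.3]
opening: 0.546
```

```bash
python3 - <<'E'
from h import *
p,d=cams.grab_frame("scene");c=cams.camera_params("scene");W=cloud(d,c)
print(r.sense()["eef_pos"],r.sense()["opening"])
cv2.imwrite("pics/g1.png",cv2.resize(p[110:250,120:280,::-1],(560,490),interpolation=cv2.INTER_CUBIC))
E
```

```text
[312.61913428 290.13782094 113.4105952 ] 0.5468284688221311
```

View pics/g1.png

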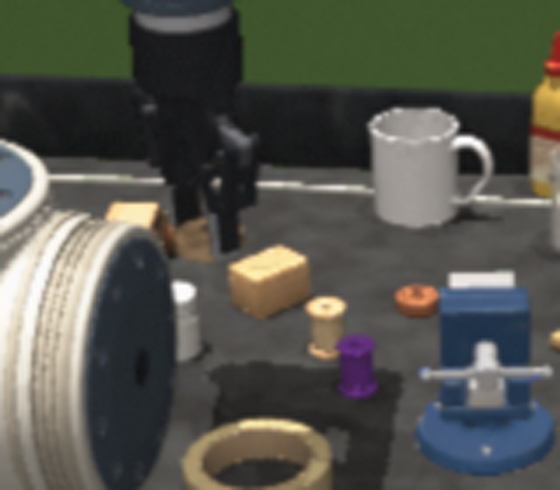

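The wheel is held level between the fingers at crop (195,238). Next is the large round cut-out.

>>> drive_tool --pt "-1.9 -0.5 -2 0" --pt "-3.2 -1.1 -2 0" --pt "-3.2 -1.1 -1 0" --pt "-3.2 -1.1 0 0" --pt "-3.2 -1.1 0 0" --pt "-3.2 -1.1 0 0" --pt "-3.2 -1.1 0 0" --pt "-3.2 -1.1 0 0" --pt "-3.2 -1.1 0 0" --pt "-3.2 -1.1 0 0" --pt "-3.2 -1.1 0 0" --pt "-3.2 -1.1 0 0"

```text
clock: 9.43
eef_pos: [682.5, 161.3, 158.5]
tcp_rot: [-3.141, -0.002, 3.141]
contact_force: [0.5, 0.6, -0.1]
opening: 0.547
```

>>> drive_tool --pt "0 0 3 0" --pt "0 0 3 0" --pt "0 0 3 0" --pt "0 0 2 0" --pt "0 0 0 0" --pt "0 0 0 0"

```text
clock: 9.93
eef_pos: [680.2, 161.9, 48.4]
tcp_rot: [-3.141, -0.004, 3.141]
contact_force: [-0.3, -1.0, 0.4]
opening: 0.55
```

>>> drive_tool --pt "-0.15 0.3 2 0" --pt "0 0 2 0" --pt "0 0 1 0" --pt "0 0 0.3 0" --pt "0 0 0 0" --pt "0 0 0 0"

```text
clock: 10.43
eef_pos: [684.1, 165.5, -1.1]
tcp_rot: [3.141, 0.001, 3.141]
contact_force: [-0.2, -0.1, -0.5]
opening: 0.548
```

>>> drive_tool --pt "0 0 0.3 0" --pt "0 0 0.2 0" --pt "0 0 0 0"

```text
clock: 10.68
eef_pos: [683.5, 165.3, -7.1]
tcp_rot: [3.141, 0.0, 3.141]
contact_force: [-1.1, -0.2, 0.0]
opening: 0.545
```

>>> drive_tool --pt "0 0 0.1 0" --pt "0 0 0 0"

```text
clock: 10.85
eef_pos: [683.3, 165.3, -8.4]
tcp_rot: [-3.142, 0.0, 3.141]
contact_force: [0.1, 1.0, 0.4]
opening: 0.55
```

>>> drive_tool --pt "0.1 0 0.2 0" --pt "0 0 0.2 0" --pt "0 0 0 0"

```text
clock: 11.1
eef_pos: [681.9, 165.2, -13.0]
tcp_rot: [-3.141, -0.001, 3.141]
contact_force: [-1.2, 0.2, -0.3]
opening: 0.545
```

>>> drive_tool --pt "0 0 0.1 0" --pt "0 0 0 0"

```text
clock: 11.27
eef_pos: [682.3, 165.3, -13.7]
tcp_rot: [-3.142, -0.0, 3.141]
contact_force: [-0.0, -0.3, -0.2]
opening: 0.542
```

>>> drive_tool --pt "0 0 -0.1 0" --pt "0 0 0 0"

```text
clock: 11.43
eef_pos: [682.5, 165.3, -12.2]
tcp_rot: [3.142, 0.0, 3.141]
contact_force: [-0.6, 0.3, -0.1]
opening: 0.546
```

>>> drive_tool --pt "0 0 0 0" --pt "0 0 0 0" --pt "0 0 0 0" --pt "0 0 -0.5 0" --pt "0 0 -2 0" --pt "0 0 -3 0" --pt "0 0 -3 0" --pt "0 0 -3 0" --jaw 0.27

```text
clock: 12.1
eef_pos: [682.1, 165.2, 104.0]
tcp_rot: [-3.141, -0.0, 3.141]
contact_force: [0.2, 0.5, 0.2]
opening: 0.727
```

>>> drive_tool --pt "2.34 2.22 0 0" --pt "2.34 2.22 0 0" --pt "2.34 2.22 0 0" --pt "2.34 2.22 0 0" --pt "2.34 2.22 0 0" --pt "2.34 2.22 0 0" --pt "2.34 2.22 2 0" --pt "0 0 3 0" --pt "0 0 3 0" --pt "0 0 1 0" --pt "0 0 0 0" --pt "0 0 0 0" --jaw 0.4

```text
clock: 13.1
eef_pos: [519.0, 320.7, 13.0]
tcp_rot: [-3.141, -0.0, 3.14]
contact_force: [0.9, 0.3, -0.1]
opening: 0.601
```

```bash
python3 - <<'E'
from h import *
p,d=cams.grab_frame("top");W=cloud(d,cams.camera_params("top"));s=r.sense();print(s["clock"],s["eef_pos"],s["opening"])
for n,sd,lo,hi,rad in [("bigw",(272,138),13,30,20),("smallw",(203,206),8,25,14)]:
    P=blob(W,d>0,sd,lo,hi,rad)
    if P is None:print(n,None);continue
    R=cv2.minAreaRect(P[:,:2].astype(np.float32));print(n,len(P),R,np.percentile(P[:,2],[10,50,90]))
cv2.imwrite("pics/w1.png",cv2.resize(p[90:270,150:330,::-1],(540,540),interpolation=cv2.INTER_CUBIC))
E
```

```text
13.15 [519.74368589 321.03990327  13.84448843] 0.599633949069514
bigw 316 ((682.8642578125, 164.88851928710938), (49.005062103271484, 47.699249267578125), 84.98343658447266) [13.97738907 15.97705194 18.99213205]
smallw None
```

View pics/w1.png

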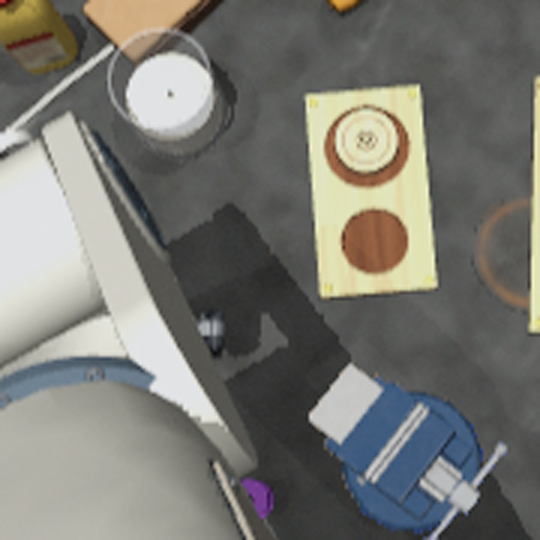

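The big wheel lies in the large cut-out at crop (367,140), with its top at 14–19 mm, so it is seated flat. Next is the small wheel.

>>> drive_tool --pt "0.1 0 1.2 0" --pt "0 0 1.2 0" --pt "0 0 0.5 0" --pt "0 0 0.15 0" --pt "0 0 0 0" --pt "0 0 0 0"

```text
clock: 13.65
eef_pos: [517.7, 320.8, -18.0]
tcp_rot: [-3.141, -0.0, 3.141]
contact_force: [-0.4, -0.5, 0.6]
opening: 0.597
```

>>> drive_tool --pt "0 0 0 0" --pt "0 0 0 0" --pt "0 0 0 0" --pt "0 0 0 0" --pt "0 0 0 0" --jaw 0.75

```text
clock: 14.07
eef_pos: [518.0, 321.1, -17.3]
tcp_rot: [3.141, 0.001, 3.141]
contact_force: [-1.3, -0.9, 6.3]
opening: 0.385
```

>>> drive_tool --pt "0 0 -1 0" --pt "0 0 -3 0" --pt "0 0 -3 0" --pt "-1.5 -2.73 -1 0" --pt "-1.5 -2.73 0 0" --pt "-1.5 -2.73 0 0" --pt "-1.5 -2.73 0 0" --pt "-1.5 -2.73 0 0" --pt "-1.4 -2.7 0 0" --pt "0 0 1 0" --pt "0 0 0 0" --pt "0 0 0 0"

```text
clock: 15.07
eef_pos: [605.7, 157.3, 51.8]
tcp_rot: [-3.142, -0.001, 3.14]
contact_force: [-0.0, -0.3, 0.3]
opening: 0.385
```

>>> drive_tool --pt "0 0 2 0" --pt "0 0 2 0" --pt "0 0 0.8 0" --pt "0 0 0 0" --pt "0 0 0 0"

```text
clock: 15.48
eef_pos: [606.0, 158.1, 4.2]
tcp_rot: [-3.141, -0.001, -3.141]
contact_force: [-0.4, -0.7, -0.7]
opening: 0.384
```

>>> drive_tool --pt "-0.1 0 0.7 0" --pt "0 0 0.4 0" --pt "0 0 0.3 0" --pt "0 0 0 0" --pt "0 0 0 0"

```text
clock: 15.9
eef_pos: [607.5, 157.2, -9.9]
tcp_rot: [-3.142, -0.0, 3.141]
contact_force: [0.5, 0.0, 0.1]
opening: 0.387
```

>>> drive_tool --pt "0 0 0.1 0" --pt "0 0 0 0"

```text
clock: 16.07
eef_pos: [607.6, 157.3, -10.8]
tcp_rot: [3.142, 0.0, 3.141]
contact_force: [-0.3, 0.7, 0.2]
opening: 0.386
```

>>> drive_tool --pt "0 0 0 0" --pt "0 0 0 0" --pt "0 0 0 0" --pt "0 0 -0.5 0" --pt "0 0 -2 0" --pt "0 0 -3 0" --pt "0 0 -3.5 0" --pt "0 0 -3.5 0" --pt "0 0 0 0" --jaw 0.45

```text
clock: 16.82
eef_pos: [611.7, 158.4, 121.6]
tcp_rot: [3.139, 0.01, 3.141]
contact_force: [1.6, 0.3, -0.1]
opening: 0.548
```

>>> drive_tool --pt "2.48 -2.69 0 0" --pt "2.48 -2.69 0 0" --pt "2.48 -2.69 0 0" --pt "2.48 -2.69 0 0" --pt "2.48 -2.69 0 0" --pt "2.48 -2.69 0 0" --pt "2.48 -2.69 0 0" --pt "0 0 2.5 0.05" --pt "0 0 2.5 0" --pt "0 0 1 0" --pt "0 0 0 0" --pt "0 0 0 0" --jaw 0.2

```text
clock: 17.82
eef_pos: [433.6, -30.9, 54.1]
tcp_rot: [3.142, -0.001, 3.091]
contact_force: [-0.1, 0.2, 0.1]
opening: 0.799
```

```bash
python3 - <<'E'
from h import *
p,d=cams.grab_frame("top");W=cloud(d,cams.camera_params("top"));s=r.sense();print(s["clock"],s["eef_pos"],s["tcp_rot"],s["opening"])
for n,sd,lo,hi,rad in [("bigw",(272,138),13,30,20),("smallw",(275,170),13,30,14),("long",(358,245),24,40,25)]:
    P=blob(W,d>0,sd,lo,hi,rad)
    if P is None:print(n,None);continue
    R=cv2.minAreaRect(P[:,:2].astype(np.float32));print(n,len(P),R,np.percentile(P[:,2],[10,50,90]))
E
```

```text
17.8667 [434.19804915 -30.8640524   54.6184774 ] [-3.14156182e+00  4.33820155e-04  3.09096028e+00] 0.8019249828331743
bigw 322 ((682.6624145507812, 164.75167846679688), (48.791507720947266, 48.081153869628906), 72.21820831298828) [13.9049379  15.98192661 18.83850189]
smallw 176 ((607.9340209960938, 156.07444763183594), (34.14020538330078, 34.408843994140625), 44.22116470336914) [13.89596683 16.0618728  18.71054303]
long None
```

Both wheels are seated flat. Now I'll descend on the dark long block.

>>> drive_tool --pt "0 0 2 0" --pt "0 0 2 0" --pt "0 0 1.5 0" --pt "0 0 0.9 0" --pt "0 0 0.3 0" --pt "0 0 0 0"

```text
clock: 18.37
eef_pos: [434.0, -30.8, -12.8]
tcp_rot: [-3.142, -0.0, 3.091]
contact_force: [0.0, 0.3, 0.2]
opening: 0.801
```

>>> drive_tool --pt "0 0 0 0" --pt "0 0 0 0" --pt "0 0 0 0" --pt "0 0 0 0" --pt "0 0 0 0" --pt "0 0 0 0" --jaw 0.7 --force 50

```text
clock: 18.87
eef_pos: [434.6, -31.0, -11.8]
tcp_rot: [-3.142, 0.002, 3.091]
contact_force: [-1.6, 0.3, 5.1]
opening: 0.518
```

>>> drive_tool --pt "0 0 -1 0" --pt "0 0 -2.5 -0.03" --pt "0 0 -2.5 0" --pt "-3.5 0.38 0 0" --pt "-3.5 0.38 0 0" --pt "-3.5 0.38 0 0" --pt "-3.5 0.38 0 0" --pt "-3.5 0.38 0 0" --pt "-3.5 0.38 0 0" --pt "-3.5 0.38 0 0" --pt "0 0 0 0" --pt "0 0 0 0"

```text
clock: 19.87
eef_pos: [680.9, -9.2, 48.1]
tcp_rot: [3.142, 0.002, 3.121]
contact_force: [-0.9, 0.4, -0.2]
opening: 0.516
```

>>> drive_tool --pt "0 0 2 0" --pt "0 0 2 0" --pt "0 0 0.8 0" --pt "0 0 0.5 0" --pt "0 0 0 0" --pt "0 0 0 0"

```text
clock: 20.37
eef_pos: [679.2, -9.5, -5.1]
tcp_rot: [3.142, 0.0, 3.121]
contact_force: [1.6, -0.3, 0.6]
opening: 0.512
```

>>> drive_tool --pt "0 0 0.15 0" --pt "0 0 0 0"

```text
clock: 20.53
eef_pos: [679.8, -9.4, -6.5]
tcp_rot: [3.142, 0.001, 3.121]
contact_force: [-0.4, 0.8, -0.1]
opening: 0.518
```

>>> drive_tool --pt "0 0 0.1 0" --pt "0 0 0 0"

```text
clock: 20.7
eef_pos: [679.8, -9.4, -7.7]
tcp_rot: [-3.142, 0.001, 3.121]
contact_force: [-0.7, 1.0, 2.8]
opening: 0.515
```

>>> drive_tool --pt "0 0 0 0" --pt "0 0 0 0" --pt "0 0 0 0" --pt "0 0 -0.5 0" --pt "0 0 -2 0" --pt "0 0 -3.5 0" --pt "0 0 -3.5 0" --pt "0 0 -3.5 0" --jaw 0.3

```text
clock: 21.37
eef_pos: [678.8, -9.4, 123.0]
tcp_rot: [-3.142, -0.001, 3.121]
contact_force: [0.8, -0.5, 0.1]
opening: 0.699
```

>>> drive_tool --pt "1.98 3.17 0 0" --pt "1.98 3.17 0 0" --pt "1.98 3.17 0 0" --pt "1.98 3.17 0 0" --pt "1.98 3.17 0 0" --pt "1.98 3.17 0 0" --pt "1.98 3.17 0 0" --pt "1.98 3.17 0 0" --pt "1.98 3.17 0 0" --pt "1.98 3.17 0 0" --pt "1.98 3.17 0 0" --pt "1.98 3.17 0 0"

```text
clock: 22.37
eef_pos: [448.5, 377.3, 122.1]
tcp_rot: [3.141, 0.0, 3.121]
contact_force: [1.0, 0.1, -0.8]
opening: 0.699
```

>>> drive_tool --pt "1.98 3.17 0 0" --pt "0 0 2 -0.072" --pt "0 0 3 -0.072" --pt "0 0 2 0" --pt "0 0 0 0" --pt "0 0 0 0"

```text
clock: 22.87
eef_pos: [429.9, 407.5, 51.2]
tcp_rot: [-3.14, -0.002, -3.019]
contact_force: [0.6, 0.2, 0.7]
opening: 0.704
```

```bash
python3 - <<'E'
from h import *
p,d=cams.grab_frame("top");W=cloud(d,cams.camera_params("top"));s=r.sense();print(s["clock"],s["eef_pos"],s["tcp_rot"],s["opening"])
for n,sd,lo,hi,rad in [("long",(347,136),24,45,26),("short",(162,244),30,50,22),("spool",(205,248),34,50,14)]:
    P=blob(W,d>0,sd,lo,hi,rad)
    if P is None:print(n,None);continue
    R=cv2.minAreaRect(P[:,:2].astype(np.float32));print(n,len(P),R,np.percentile(P[:,2],[10,50,90]))
E
```

```text
22.9167 [430.83155286 408.15135391  52.33685472] [ 3.14146468e+00  1.77219259e-04 -3.01907841e+00] 0.7007002620049786
long 615 ((679.29638671875, -9.79452896118164), (45.33998489379883, 71.75959777832031), 88.45709991455078) [31.20091097 33.87385708 36.07351119]
short 2 ((434.23480224609375, 401.38665771484375), (2.175846576690674, 0.0), 173.8065948486328) [34.36051498 34.83572773 35.31094048]
spool 141 ((421.4784851074219, 309.991943359375), (28.07701301574707, 29.114748001098633), 63.902713775634766) [37.68988124 39.7894331  41.93753518]
```

The long block is seated, with its top at 34 mm. Now the short block.

>>> drive_tool --pt "0 0 2 0" --pt "0 0 2 0" --pt "0 0 1.4 0" --pt "0 0 0.6 0" --pt "0 0 0.2 0" --pt "0 0 0 0"

```text
clock: 23.42
eef_pos: [431.2, 408.4, -9.5]
tcp_rot: [3.141, 0.001, -3.019]
contact_force: [0.3, 0.2, -0.1]
opening: 0.696
```

>>> drive_tool --pt "0 0 0 0" --pt "0 0 0 0" --pt "0 0 0 0" --pt "0 0 0 0" --pt "0 0 0 0" --pt "0 0 0 0" --jaw 0.75

```text
clock: 23.92
eef_pos: [431.4, 408.8, -8.9]
tcp_rot: [3.14, 0.002, -3.018]
contact_force: [-0.4, -0.7, 7.3]
opening: 0.437
```

>>> drive_tool --pt "0 0 -1 0" --pt "0 0 -3 0" --pt "0 0 -3.5 0.073" --pt "0 0 -3.5 0.073" --pt "0 0 -3.5 0" --pt "-0.9 -2.3 0 0" --pt "-1.37 -3.45 0 0" --pt "-1.37 -3.45 0 0" --pt "-1.37 -3.45 0 0" --pt "-1.37 -3.45 0 0" --pt "-1.37 -3.45 0 0" --pt "-1.37 -3.45 0 0"

```text
clock: 24.92
eef_pos: [516.8, 174.3, 135.7]
tcp_rot: [3.141, 0.001, 3.119]
contact_force: [1.3, -0.0, -0.1]
opening: 0.436
```

>>> drive_tool --pt "-1.37 -3.45 0 0" --pt "-1.37 -3.45 0 0" --pt "-1.37 -3.45 0 0" --pt "-1.37 -3.45 0 0" --pt "-1.37 -3.45 0 0" --pt "-0.5 -0.9 2 0" --pt "0 0 3 0" --pt "0 0 3 0" --pt "0 0 0 0" --pt "0 0 0 0"

```text
clock: 25.75
eef_pos: [584.6, -7.2, 54.3]
tcp_rot: [-3.142, -0.003, 3.119]
contact_force: [1.0, 0.6, -0.4]
opening: 0.439
```

>>> drive_tool --pt "0 0 2 0" --pt "0 0 2 0" --pt "0 0 1 0" --pt "0 0 0.6 0" --pt "0 0 0 0" --pt "0 0 0 0"

```text
clock: 26.25
eef_pos: [586.5, -7.0, -0.3]
tcp_rot: [3.142, 0.001, 3.119]
contact_force: [0.2, 0.5, -0.3]
opening: 0.433
```

>>> drive_tool --pt "0 0 0.15 0" --pt "0 0 0 0"

```text
clock: 26.42
eef_pos: [586.5, -7.1, -2.0]
tcp_rot: [3.142, 0.001, 3.119]
contact_force: [0.1, -1.0, -0.5]
opening: 0.437
```

>>> drive_tool --pt "0 0 0.15 0" --pt "0 0 0.1 0" --pt "0 0 0 0"

```text
clock: 26.67
eef_pos: [586.1, -7.2, -4.9]
tcp_rot: [3.142, 0.001, 3.119]
contact_force: [-1.3, 0.2, 5.1]
opening: 0.43
```

>>> drive_tool --pt "0 0 0 0" --pt "0 0 0 0" --pt "0 0 0 0" --pt "0 0 -0.5 0" --pt "0 0 -2 0" --pt "0 0 -3.5 0" --pt "0 0 -3.5 0" --pt "0 0 -3.5 0" --jaw 0.42

```text
clock: 27.33
eef_pos: [585.2, -7.2, 126.0]
tcp_rot: [-3.142, -0.001, 3.119]
contact_force: [0.1, -0.5, 0.6]
opening: 0.579
```

>>> drive_tool --pt "1.71 3.14 0 0" --pt "1.71 3.14 0 0" --pt "1.71 3.14 0 0" --pt "1.71 3.14 0 0" --pt "1.71 3.14 0 0" --pt "1.71 3.14 0 0" --pt "1.71 3.14 0 0" --pt "1.71 3.14 0 0" --pt "1.71 3.14 0 0" --pt "1.71 3.14 0 0" --pt "0 0 0 0" --pt "0 0 0 0" --jaw 0.47

```text
clock: 28.33
eef_pos: [421.1, 312.1, 124.9]
tcp_rot: [3.141, 0.0, 3.122]
contact_force: [0.4, -0.6, 0.0]
opening: 0.528
```

>>> drive_tool --pt "0 0 2 0" --pt "0 0 3 0" --pt "0 0 2 0" --pt "0 0 0 0" --pt "0 0 0 0"

```text
clock: 28.75
eef_pos: [421.8, 309.3, 54.2]
tcp_rot: [-3.14, -0.002, 3.118]
contact_force: [0.7, 0.3, -0.1]
opening: 0.531
```

```bash
python3 - <<'E'
from h import *
p,d=cams.grab_frame("top");W=cloud(d,cams.camera_params("top"));s=r.sense();print(s["clock"],s["eef_pos"],s["tcp_rot"],s["opening"])
for n,sd,lo,hi,rad in [("long",(347,136),24,45,26),("short",(347,176),34,50,24)]:
    P=blob(W,d>0,sd,lo,hi,rad)
    if P is None:print(n,None);continue
    R=cv2.minAreaRect(P[:,:2].astype(np.float32));print(n,len(P),R,np.percentile(P[:,2],[10,50,90]))
E
```

```text
28.8 [422.56387197 310.069574    55.14791654] [-3.14136046e+00 -1.15627717e-04  3.11784403e+00] 0.5266970558407019
long 618 ((679.5374755859375, -9.599563598632812), (45.09855270385742, 71.48609161376953), 88.24021911621094) [31.18764773 33.86940174 36.19789813]
short 431 ((584.9581298828125, -7.365636825561523), (38.079498291015625, 56.28389358520508), 88.7079086303711) [39.5071454  42.10694217 44.41967388]
```

The short block is seated, with its top at 42 mm. The pale spool at top-view (205,248) is next; the purple one stays.

>>> drive_tool --pt "0.1 0.03 2 0" --pt "0 0 2 0" --pt "0 0 1.4 0" --pt "0 0 0.6 0" --pt "0 0 0.2 0" --pt "0 0 0 0"

```text
clock: 29.3
eef_pos: [421.7, 311.2, -6.6]
tcp_rot: [3.141, 0.001, 3.118]
contact_force: [-0.1, 0.2, 0.1]
opening: 0.529
```

>>> drive_tool --pt "0 0 0 0" --pt "0 0 0 0" --pt "0 0 0 0" --pt "0 0 0 0" --pt "0 0 0 0" --pt "0 0 0 0" --jaw 0.8 --force 35

```text
clock: 29.8
eef_pos: [421.9, 311.5, -6.1]
tcp_rot: [3.14, 0.002, 3.119]
contact_force: [1.2, -1.4, 6.7]
opening: 0.341
```

>>> drive_tool --pt "0 0 -0.5 0" --pt "0 0 -2 0" --pt "0 0 -3 0" --pt "0 0 -3.5 0" --pt "0 0 -3.5 0" --pt "0 0 -1.5 0" --pt "0 0 0 0"

```text
clock: 30.38
eef_pos: [423.3, 312.7, 137.4]
tcp_rot: [3.137, 0.006, 3.119]
contact_force: [0.8, 0.9, -0.3]
opening: 0.334
```

```bash
python3 - <<'E'
from h import *
p,d=cams.grab_frame("scene");c=cams.camera_params("scene")
q=np.array(c["R"])@np.array([421,310,160.])+c["t"];u,v=int(c["cx"]+c["fx"]*q[0]/q[2]),int(c["cy"]+c["fy"]*q[1]/q[2]);print(u,v,r.sense()["eef_pos"])
cv2.imwrite("pics/s1.png",cv2.resize(p[v-45:v+75,u-60:u+60,::-1],(480,480),interpolation=cv2.INTER_CUBIC))
E
```

```text
209 157 [422.23527472 311.90515585 135.16419614]
```

View pics/s1.png

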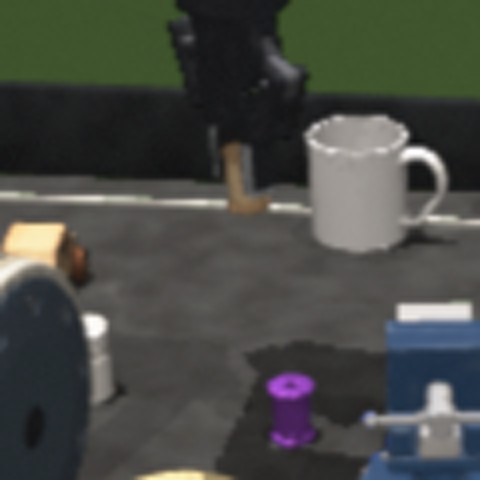

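The spool is held upright at crop (245,180). Now the small board.

>>> drive_tool --pt "-1.23 -3.2 0 0" --pt "-1.23 -3.22 0 0" --pt "-1.23 -3.22 0 0" --pt "-1.23 -3.22 0 0" --pt "-1.23 -3.22 0 0" --pt "-1.23 -3.22 0 0" --pt "-1.23 -3.22 0 0" --pt "-1.23 -3.22 0 0" --pt "-1.23 -3.22 0 0" --pt "-1.23 -3.22 0 0" --pt "-1.23 -3.22 0 0" --pt "-1.23 -3.22 0 0"

```text
clock: 31.43
eef_pos: [559.0, -80.1, 131.2]
tcp_rot: [3.141, -0.002, 3.119]
contact_force: [0.4, 0.3, -0.8]
opening: 0.339
```

>>> drive_tool --pt "-1.23 -3.2 0 0" --pt "-1.23 -3.2 0 0" --pt "0 0 2 0" --pt "0 0 3 0" --pt "0 0 3 0" --pt "0 0 2 0" --pt "0 0 0 0" --pt "0 0 0 0"

```text
clock: 32.1
eef_pos: [581.2, -142.7, 30.9]
tcp_rot: [3.141, -0.004, 3.119]
contact_force: [0.6, 0.0, -0.4]
opening: 0.337
```

>>> drive_tool --pt "0 0 1.5 0" --pt "0 0 1 0" --pt "0 0 0.5 0" --pt "0 0 0 0" --pt "0 0 0 0"

```text
clock: 32.52
eef_pos: [583.1, -143.0, 3.0]
tcp_rot: [-3.142, 0.0, 3.119]
contact_force: [0.1, -0.8, -0.2]
opening: 0.334
```

>>> drive_tool --pt "0 0 0.1 0" --pt "0 0 0 0"

```text
clock: 32.68
eef_pos: [583.3, -143.1, 2.2]
tcp_rot: [-3.141, 0.001, 3.119]
contact_force: [-0.8, 0.4, 0.5]
opening: 0.335
```

>>> drive_tool --pt "0 0 0.2 0" --pt "0 0 0.1 0" --pt "0 0 0 0"

```text
clock: 32.93
eef_pos: [582.8, -143.0, -1.5]
tcp_rot: [3.142, -0.0, 3.119]
contact_force: [0.9, 0.3, -0.1]
opening: 0.336
```

>>> drive_tool --pt "0 0 0.1 0" --pt "0 0 0 0"

```text
clock: 33.1
eef_pos: [583.0, -143.1, -2.0]
tcp_rot: [-3.142, 0.0, 3.119]
contact_force: [-0.8, 0.1, 4.1]
opening: 0.336
```

The spool touches the floor of the cut-out. I'll release, rise straight up and clear the view.

>>> drive_tool --pt "0 0 0 0" --pt "0 0 0 0" --pt "0 0 0 0" --pt "0 0 0 0" --pt "0 0 -0.5 0" --pt "0 0 -2 0" --pt "0 0 -3.5 0" --pt "0 0 -3.5 0" --pt "0 0 -3.5 0" --pt "0 0 -2 0" --jaw 0.5

```text
clock: 33.93
eef_pos: [584.3, -143.4, 151.9]
tcp_rot: [-3.141, 0.004, 3.119]
contact_force: [0.7, 0.1, 0.5]
opening: 0.502
```

>>> drive_tool --pt "2 0 -1 0" --pt "3 0 0 0" --pt "3 0 0 0" --pt "3 0 0 0" --pt "3 0 0 0" --pt "3 0 0 0" --pt "2 0 0 0" --pt "0 0 0 0" --pt "0 0 0 0"

```text
clock: 34.68
eef_pos: [392.5, -138.8, 158.2]
tcp_rot: [-3.141, 0.001, 3.118]
contact_force: [0.4, -0.3, -0.6]
opening: 0.5
```

```bash
python3 - <<'E'
from h import *
p,d=cams.grab_frame("top");W=cloud(d,cams.camera_params("top"));s=r.sense();print(s["clock"],s["eef_pos"],s["opening"])
for n,sd,lo,hi,rad in [("bigw",(272,138),13,30,20),("smallw",(275,170),13,30,14),("long",(347,136),24,45,26),("short",(347,176),34,50,24),("spool",(405,180),36,55,16),("purple",(233,256),34,50,14)]:
    P=blob(W,d>0,sd,lo,hi,rad)
    if P is None:print(n,None);continue
    R=cv2.minAreaRect(P[:,:2].astype(np.float32));print(n,len(P),np.round(R[0],1),np.round(R[1],1),np.percentile(P[:,2],[10,50,90]).round(1))
cv2.imwrite("pics/fin.png",cv2.resize(p[90:300,190:450,::-1],(780,600*630//600//1*1)[:2] if 0 else (740,598),interpolation=cv2.INTER_CUBIC))
E
```

```text
34.7333 [ 393.68147188 -138.99052357  158.25136634] 0.4984018774086904
bigw 325 [682.6 165. ] [48.9 48.6] [13.7 16.1 19. ]
smallw 179 [607.5 156.8] [35.5 33.9] [14.  16.3 19.1]
long 621 [678.9  -9.6] [45.6 70.7] [31.2 34.  36.2]
short 430 [584.9  -7.5] [38.2 55.5] [39.6 41.7 44.1]
spool 138 [ 582.7 -142.8] [28.5 28.6] [41.4 43.9 46.5]
purple 141 [405.3 245.5] [28.4 28.8] [37.6 40.1 42.4]
```

View pics/fin.png

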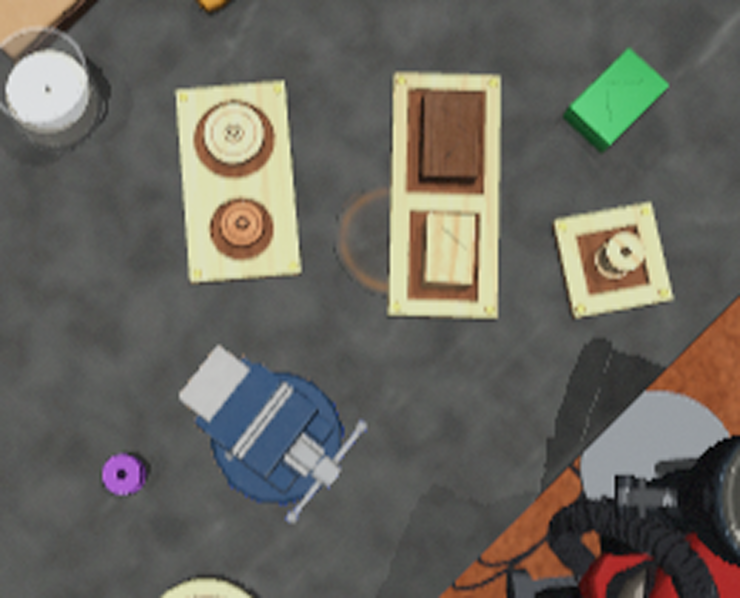

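All five parts sit in their cut-outs, and the arm is clear of them. The wheels are at crop (235,132) and (241,223), the blocks at (450,137) and (450,248), and the spool upright at (620,257). Handing in.

```bash
python3 -c "
from rig import job
print(job.sign_off())"
```

```text
the job is handed in; nothing more can be done
None
```

All five parts are in their cut-outs and the job is handed in at about 35 s of the 112 s allowed. I placed them in the order given: large wheel, small wheel, long block, short block, spool.

**Last check:** with the arm clear, I measured the tops of the parts from the top camera. The long block, short block and spool read 34, 42 and 44 mm, as expected for parts resting on the 4 mm floors. The wheels read 14–19 mm over their contoured faces, consistent with a 19 mm rim top, so all five look flat and centred. The purple spool and the other look-alikes were not moved.

**What disagreed:**
- **Tool height:** the fingertips stood about 40 mm higher than the reported TCP height implied. I saw this in the depth images and confirmed it by touching the bench at a reported height of -27 mm. I worked from that touch height for the rest of the job.
- **First grip on the large wheel:** it pressed on the rim with about 19 N. I reopened, went about 4 mm lower and gripped again.
- **Gripper opening:** on the wheels, the reported opening converted to about 4 mm less than their diameter. This did not affect the result.

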